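# Vent the measuring cell and start its crank screw

## Task

Take the loose white vent cap off the neck of the measuring cell and set it, open end down, over the peg of the cap holder, so that the cell can breathe. Then take the black upright grip of the cell's crank and turn it backward (anticlockwise from above) until the screw drops into its thread, and from there forward (clockwise) one full turn, so that the screw is started. Finish with the gripper still closed on the crank's grip, holding the screw there, and leave everything else on the bench where it stands.

Things in the scene. Friction and masses are not known exactly. Their poses are not given: they have to be found in the camera images.
- cap: Vent cap: ribbed white cap, 34 mm outer diameter, 30 mm tall, loose over the bare metal neck of the measuring cell. Closed on top (6 mm), open below (24 mm deep, 26 mm inner diameter). Origin at its centre, half-way up, z up along its axis. Held by its sides, it must rise 30 mm to clear the neck; about 35 g.
- neck_top (a point): Centre of the top of the cell's vent neck (22 mm diameter, standing 36 mm above a steel chamber of 66 mm diameter); 91 mm above the table, 130 mm from the crank's axis. The cap's ceiling rests on it, so the resting cap's centre is 9 mm below it.
- peg_top (a point): Cap holder: a steel peg of 15 mm diameter on a white round foot (64 mm diameter, 12 mm high), fixed on the table. This point is the centre of the peg's top, 48 mm above the table. The cap goes over the peg, open end down; its ceiling then rests on the peg's top, with its centre 9 mm below this point.
- cell: Measuring cell, fixed on the table: aluminium base plate 130 x 250 mm. Origin on the table, straight under the crank's vertical axis; z up; its +y points to the vent neck, its -x side, with a short white index line on the yoke, is the front. A grey yoke (104 mm long in x, 34 mm wide, top 68 mm high) carries the crank over a threaded boss.
- screw_axis (a point): Point on the vertical axis of crank and screw, at the top of the crank's hub, 80 mm above the table. The screw's thread drop comes as the crank, turned backward, passes the white index line (within 0.3 rad past it). Friction: the crank takes about 1 to 2 N at the grip and stays where it is left.
- crank (a joint): Crank angle (rad), grows forward = clockwise from above (tightening), falls backward = anticlockwise; no stops, counts beyond a turn. At 0 the arm points along the cell's -x, to the index line; at any value it points, seen from above, pi minus the value anticlockwise from the cell's +x. Starts between 1.0 and 4.6; the thread drop comes as it falls below 0.
- grip: The crank's black upright grip: cylinder 18 mm diameter, 64 mm long, origin at its centre, 118 mm above the table, 42 mm from the crank's axis. Spins freely on its pin: it can be held with the gripper's yaw unchanged while led round the circle. Its height never changes. Below it lie the crank arm (top 80 mm high) and, on the axis, the screw's head (top at most 97 mm).
- screw (a joint): Height (m) of the screw, which slides through the crank's hub and turns with it; negative is lower, 0 on the thread's very start. Its head (19 mm diameter, in the hub) tops at 96 mm above the table at 0. Pitch 8 mm: backward turning raises it 8 mm a turn up to 0, then it falls suddenly by 8 mm (the drop); forward turning then lowers it 8 mm a turn: -0.016 after one turn.
- beaker: Bystander: empty glass beaker, 54 mm wide, 70 mm tall. Origin at the centre of its underside as it stands.
- screwdriver: Bystander: screwdriver 170 mm long, lying, origin midway underneath.
- reagent: Bystander: brown bottle, 64 mm wide, 150 mm tall. Origin at the centre of its underside as it stands.
- jar: Bystander: white jar, 60 mm wide, 65 mm tall. Origin at the centre of its underside as it stands.
- spare_cap: Bystander: small spare bottle cap, 24 mm wide, 16 mm tall, not the vent cap. Origin at the centre of its underside as it stands.
- dish: Bystander: shallow clear dish, 90 mm wide, 16 mm tall. Origin at the centre of its underside as it stands.
- weight: Bystander: brass weight, 28 mm wide, 30 mm tall. Origin at the centre of its underside as it stands.
Things that resemble listed ones, but are neither listed nor needed, are in the scene too. What is shaped like the cap but green is not meant.

How it is judged:
On the way, in this order (a step that is already met when the one before it is completed fails the run):
1. the vent cap sits upright over the holder's peg, let go (horizontal distance between cap and peg_top below 0.009 m and z of cap in the frame of peg_top between -0.013 and -0.005 m and angle between cap's own z axis and vertical below 0.15 rad and contact force between the fingers and cap below 0.05 N), for 0.2 s.
2. the screw has dropped into its thread after turning backward (value of joint crank below 0 rad and value of joint screw below -0.006 m), for 0.05 s.
3. the screw is turned forward about one turn from the drop (value of joint screw below -0.0144 m), for 0.1 s.
At the end, for the whole second after the job is handed in: Cap upright (0.15 rad) and fully down (4 mm) over the peg, within 9 mm of its axis, untouched by the fingers. The screw is one turn below its drop (-16 mm within 1.6 mm, about 1.25 rad of crank), the crank at rest, and the fingers press on its grip with over 2 N (all of step 1 and value of joint screw between -0.0176 and -0.0144 m and velocity of joint crank between -0.15 and 0.15 rad/s and contact force between the fingers and grip above 2 N); the arm keeps its last pose, push and grip.
It fails at once if another thing on the bench is pushed more than 30 mm away (distance of any of beaker, screwdriver, reagent, jar, spare_cap, dish, weight from where it was at the start of the episode above 0.03 m).
It also fails if it takes over 69 s, if anything falls off the work surface, if the arm or the gripper's body presses on something with over 40 N, if the wrist force passes 120 N, or if a joint passes its speed limit or range.

## Robot

A 7-joint arm with a two-finger parallel gripper is mounted at the origin on the work surface. World frame = base frame: x ahead of the robot, y to its left, z up, the work surface at z = 0. Lengths are in m, angles in rad, forces in N, time in s.
With the tool pointing down it reaches from about 0.4 to 0.875 m from the base axis. Payload 19.3 kg.
Tool frame: the origin (TCP) lies midway between the tips of the shut fingers; the grasp point (between the pads) lies 19 mm behind it; z points along the fingers, y is the direction in which the jaws open and shut (so a half turn about z gives the same grasp; the last joint's range is limited). The gripper opens to 85 mm and grips with 20 to 120 N. Pads are 22 mm wide; open, the fingers measure 114 mm over their backs; the gripper's body (76 mm by 85 mm) begins 54 mm behind the grasp point. The pads swing forward as they close: fully open they stand 13 mm farther back than shut.
Start: joints at [1.102, 0.521, -0.036, 1.599, 0.021, 1.021, -0.113], TCP at [0.243, -0.576, 0.231] pointing down, gripper open.
Joint ranges: [-2.91, 2.91], [-0.3, 2.13], [-1.5, 1.42], [0.17, 2.43], [-1.26, 4.41], [0.16, 1.93], [-2.52, 2.52]. Speed limits (rad/s): [1.89, 1.89, 2.39, 2.39, 3.01, 3.01, 3.01].

## Interface

Orientations are given as [roll, pitch, yaw] about the fixed x, y, z axes, in that order (R = Rz(yaw) Ry(pitch) Rx(roll)).
In Python, from workcell import bot gives the robot as it stands.
- The arm moves only by the tool servo_tool, never from a script. Its argument "plan" is a list of rows, each a list of 5 numbers: the shift along the world's x, y, z in mm, then the turn about the world's z in rad, then the gripper's target within -1 to 1 (shut at 1, half-way at 0, fully open at -1). In form: [[tx, ty, tz, yaw, jaw], ...]. A call has exactly 10 rows; each row is the pose to reach, as a shift and turn from the pose commanded when the call began; what a row does not reach only later rows make up. A row lasts 1/12 s, in which the tool goes at most 41.7 mm and 7.16 degrees, less where a joint would pass 70% of its speed; a pose out of reach is approached as far as the arm can. A call with a gripper value outside its range is refused whole. The fingers move at their own pace and stop on an object; "squeeze" is the grip in N (left out, the last holds). Time passes only in rows, so rows that repeat a pose let the fingers close, or fill a call up. It gives the time, the measured TCP pose, the force and the opening at its end, in the units of the state.
- bot.observe(): the state, without advancing time (a new reading comes with each control period).
- bot.grab_frame(name): name is "scene" or "top" or "wrist"; returns the picture (384x512x3 uint8, blue, green, red); there is no depth.
- bot.calibration(name): a dict with "fx", "fy", "cx", "cy" (pixels), "k1" (the pictures are not rectified: a ray, as slopes to the right and down, at radius r is drawn at 1 + k1 r^2 times it, then the intrinsics apply), "T" (4x4, takes a point from camera to world coordinates). Camera axes: x right, y down, z forward; pixel columns grow to the right and rows downward; lengths in m; the calibration is good to about 2 mm. A picture is of the moment at which its call begins: read the wrist's pose just before it. calibration takes no time and is no camera call; for the wrist camera it gives the pose at the moment of the call.
- bot.job_done(): hands the job in, once; it reports no verdict.
The state is a dict: "clock": time; "qpos": joint angles; "qd": joint speeds; "joint_efforts": joint torques, N m; "position": TCP position; "tool_rot": TCP orientation; "force": force on the tool from outside, world axes, zero at the start; "moment": the same for the moment, N m; "grip_width": finger opening in m.
Only numpy, scipy, OpenCV 4.12 (cv2) and the standard library are available. Lean on these libraries where they do the work, as an engineer would, in place of code of your own. Each camera call takes 0.05 s, during which the arm holds its last target.

## Working session

There is one attempt and no reset: what is moved stays moved. The work goes in short steps, Python scripts to look and compute and a tool call to move; the robot and the scene stay as the last step left them, time stands still between calls to the robot, and variables do not carry over. Pictures are saved under pics/ and viewed, and the job is handed in when it is done.

Besides the shell and the picture viewer there is one more tool, called after "Call:" in YAML: its name, and indented under it one key for each argument. servo_tool: Moves the arm, as the interface text tells. Its arguments: {"type":"object","properties":{"plan":{"type":"array","items":{"type":"array","items":{"type":"number"}}},"squeeze":{"type":"number"}},"required":["plan"]}

```bash
mkdir -p pics; ls
cat > h.py <<'E'
import numpy as np, cv2
from workcell import bot
def ray(c,u,v):
    # returns origin, direction in world
    x=(u-c["cx"])/c["fx"]; y=(v-c["cy"])/c["fy"]
    rd=np.hypot(x,y); r=rd
    for _ in range(30): r=rd/(1+c["k1"]*r*r)
    s=r/rd if rd>0 else 1
    T=np.array(c["T"]); d=T[:3,:3]@np.array([x*s,y*s,1.]); return T[:3,3],d/np.linalg.norm(d)
def onz(c,u,v,z):
    o,d=ray(c,u,v); return o+d*(z-o[2])/d[2]
def proj(c,p):
    T=np.array(c["T"]); q=T[:3,:3].T@(np.array(p)-T[:3,3]); x,y=q[0]/q[2],q[1]/q[2]
    f=1+c["k1"]*(x*x+y*y); return c["fx"]*x*f+c["cx"], c["fy"]*y*f+c["cy"]
def tri(rays):
    A=np.zeros((3,3));b=np.zeros(3)
    for o,d in rays:
        P=np.eye(3)-np.outer(d,d);A+=P;b+=P@o
    p=np.linalg.solve(A,b)
    return p,[np.linalg.norm((np.eye(3)-np.outer(d,d))@(p-o)) for o,d in rays]
E
python3 - <<'E'
from h import *
s=bot.observe(); print(s)
for n in ["scene","top","wrist"]:
    c=bot.calibration(n); f=bot.grab_frame(n); cv2.imwrite(f"pics/{n}0.png",f); print(n,c)
    np.save(f"{n}0.npy",c)
E
```

```text
pics
{'clock': 0.0, 'qpos': array([ 1.10179652,  0.52204744, -0.03635017,  1.59995228,  0.02120494,
        1.02108626, -0.11279718]), 'qd': array([-0.00195791,  0.00136625, -0.0004113 ,  0.00025098, -0.00044317,
        0.00097751, -0.00155512]), 'joint_efforts': array([ 3.87241471e-04, -9.27129936e+01,  1.97998300e+00, -3.69930625e+01,
        1.77989923e-02,  8.24909192e-03, -5.30180409e-05]), 'position': array([ 0.24255468, -0.57567857,  0.2307246 ]), 'tool_rot': array([-3.14048665e+00,  7.00061504e-05,  3.98814011e-01]), 'force': array([ 0.81990173, -0.48945558, -0.25549942]), 'moment': array([-0.00604736,  0.01623203, -0.02527146]), 'grip_width': 0.0853734305404584}
scene {'fx': 492.8793319020282, 'fy': 492.8793319020282, 'cx': 253.05553791379097, 'cy': 186.21910295033632, 'k1': -0.09787924003018025, 'T': array([[ 0.30649576,  0.83246272, -0.46159091,  1.0949984 ],
       [ 0.95186301, -0.27015478,  0.14482131, -0.15542709],
       [-0.00414265, -0.48375843, -0.87519176,  1.10755375],
       [ 0.        ,  0.        ,  0.        ,  1.        ]])}
top {'fx': 489.21259219579724, 'fy': 489.21259219579724, 'cx': 250.8160087719417, 'cy': 195.01092746838012, 'k1': -0.06923985046455614, 'T': array([[ 6.46192003e-02, -9.73159517e-01,  2.20873070e-01,
         3.16209821e-01],
       [-9.97909825e-01, -6.28870410e-02,  1.48728517e-02,
         8.95186009e-03],
       [-5.83603348e-04, -2.21372479e-01, -9.75189154e-01,
         1.26360693e+00],
       [ 0.00000000e+00,  0.00000000e+00,  0.00000000e+00,
         1.00000000e+00]])}
wrist {'fx': 308.9381859548882, 'fy': 308.9381859548882, 'cx': 251.32102460864758, 'cy': 191.28443275838325, 'k1': 0.01297606492558581, 'T': array([[ 0.38881275, -0.88157372, -0.26767969,  0.31070714],
       [-0.92131493, -0.37262451, -0.11103947, -0.5462103 ],
       [-0.00185454,  0.28979086, -0.9570882 ,  0.37267437],
       [ 0.        ,  0.        ,  0.        ,  1.        ]])}
```

View pics/scene0.png

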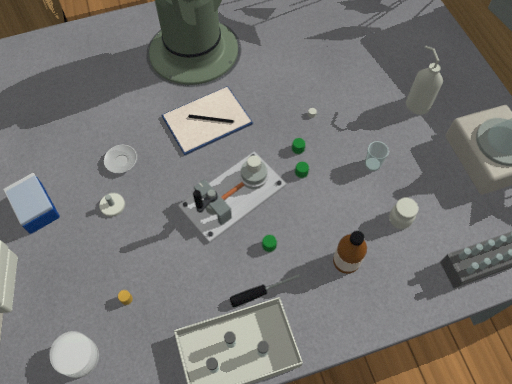

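View pics/top0.png

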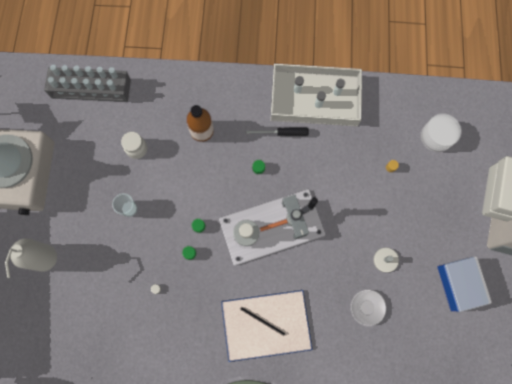

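View pics/wrist0.png

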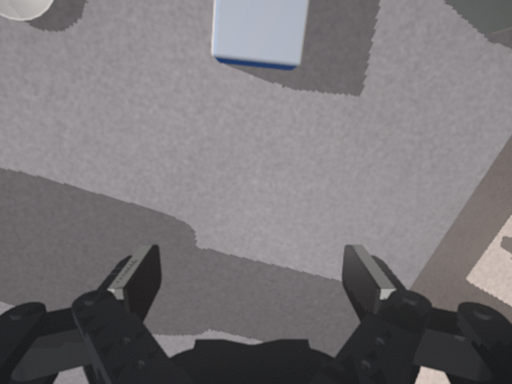

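Run:
```python
import cv2,numpy as np
a=cv2.imread("pics/scene0.png")[145:245,90:300]; b=cv2.imread("pics/top0.png")[180:280,205:415]
cv2.imwrite("pics/z0.png",np.vstack([cv2.resize(a,None,fx=3,fy=3,interpolation=cv2.INTER_CUBIC),cv2.resize(b,None,fx=3,fy=3,interpolation=cv2.INTER_CUBIC)]))
```

```text
(no output)
```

View pics/z0.png

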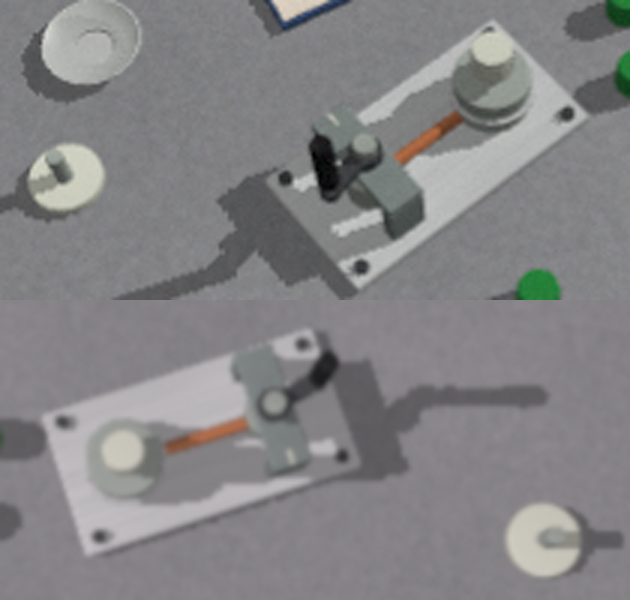

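Run:
```python
from h import *
S=np.load("scene0.npy",allow_pickle=True).item();T=np.load("top0.npy",allow_pickle=True).item()
def sc(x,y):return ray(S,90+x/3,145+y/3)
def tp(x,y):return ray(T,205+x/3,180+(y-300)/3)
for n,a,b in [("cap top",(493,48),(123,450)),("peg top",(56,152),(550,537)),("hub top",(366,148),(274,402)),("grip top",(320,145),(330,357)),("foot",(67,178),(543,540))]:
    p,e=tri([sc(*a),tp(*b)]);print(n,p.round(4),np.round(e,4))
print(onz(T,205+123/3,180+50,.097),onz(T,205+274/3,180+34,.096))
for n,u,v in [("beaker",125,208),("screwdriver",280,132),("reagent",200,130),("jar",133,150),("spare",393,166),("dish",369,308),("spare2",156,290),("bluebox",463,285),("jarw",440,133),("pad",265,325)]: print(n,onz(T,u,v,0.02).round(3))
```

```text
cap top [0.4945 0.0347 0.0936] [0.002 0.002]
peg top [ 0.4508 -0.3256  0.0459] [0.0001 0.0001]
hub top [ 0.5439 -0.0861  0.0806] [0.0017 0.0017]
grip top [ 0.5687 -0.1224  0.1508] [0.0016 0.0016]
foot [ 0.4526 -0.3292  0.0044] [0.0016 0.0016]
[0.49350427 0.03273181 0.097     ] [ 0.54061763 -0.08656383  0.096     ]
beaker [0.542 0.353 0.02 ]
screwdriver [ 0.776 -0.039  0.02 ]
reagent [0.768 0.176 0.02 ]
jar [0.701 0.35  0.02 ]
spare [ 0.701 -0.344  0.02 ]
dish [ 0.328 -0.285  0.02 ]
spare2 [0.339 0.25  0.02 ]
bluebox [ 0.399 -0.525  0.02 ]
jarw [ 0.803 -0.474  0.02 ]
pad [ 0.272 -0.028  0.02 ]
```

Call:
servo_tool:
  plan:
    - [35,40,0,0,-1]
    - [70,70,0,0,-1]
    - [100,100,0,0,-1]
    - [120,130,0,0,-1]
    - [137,160,0,0,-1]
    - [137,180,0,0,-1]
    - [137,196,0,0,-1]
    - [137,196,0,0,-1]
    - [137,196,0,0,-1]
    - [137,196,0,0,-1]
  squeeze: 40

```text
clock: 0.98
position: [0.3795, -0.3807, 0.2313]
tool_rot: [3.141, 0.0, 0.398]
force: [0.2, -0.3, 0.2]
grip_width: 0.0859
```

```bash
cat > look.py <<'E'
import sys
from h import *
n=sys.argv[1]; s=bot.observe(); c=bot.calibration("wrist"); f=bot.grab_frame("wrist"); cv2.imwrite(f"pics/{n}.png",f); np.save(n+".npy",c); print(s["clock"],s["position"].round(4),s["tool_rot"].round(3),s["qpos"].round(2),s["force"].round(2),s["grip_width"])
E
python3 look.py w1
```

```text
0.9833 [ 0.3795 -0.3807  0.2313] [3.141 0.    0.398] [ 0.74  0.38 -0.09  1.83  0.04  0.93 -0.54] [ 0.15 -0.28  0.2 ] 0.08587943213503094
```

View pics/w1.png

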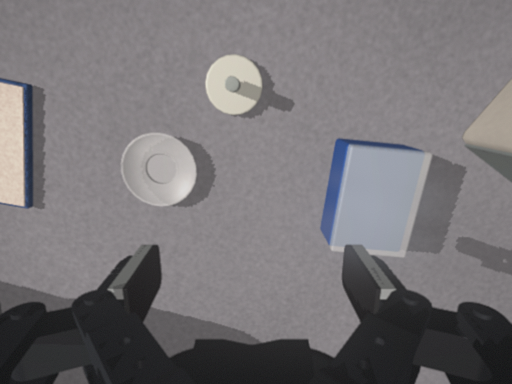

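The holder's white foot is at about (234,85) with the peg top at (232,84); the dish is at (160,168). Now on to the cell.

Call:
servo_tool:
  plan:
    - [10,40,0,0,-1]
    - [20,80,0,0,-1]
    - [30,120,0,0,-1]
    - [40,160,0,0,-1]
    - [50,200,0,0,-1]
    - [60,240,0,0,-1]
    - [60,280,0,0,-1]
    - [60,310,0,0,-1]
    - [60,320,0,0,-1]
    - [60,320,0,0,-1]

```text
clock: 1.87
position: [0.4401, -0.0582, 0.2314]
tool_rot: [-3.141, -0.0, 0.401]
force: [0.1, 0.1, 0.1]
grip_width: 0.0855
```

```bash
python3 look.py w2
```

```text
1.8667 [ 0.4401 -0.0582  0.2314] [-3.141 -0.     0.401] [ 0.21  0.24 -0.25  2.04  0.08  0.86 -1.25] [0.13 0.08 0.1 ] 0.08554827093333146
```

View pics/w2.png

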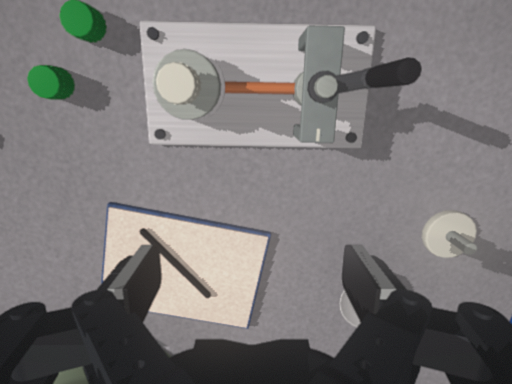

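Call:
servo_tool:
  plan:
    - [10,20,0,0,-1]
    - [20,45,0,0,-1]
    - [30,70,0,0,-1]
    - [30,90,0,0,-1]
    - [30,90,0,0,-1]
    - [30,90,0,0,-1]
    - [30,90,0,0,-1]
    - [30,90,0,0,-1]
    - [30,90,0,0,-1]
    - [30,90,0,0,-1]

```text
clock: 2.75
position: [0.4697, 0.0291, 0.2313]
tool_rot: [3.141, 0.0, 0.397]
force: [-0.3, 0.0, -0.2]
grip_width: 0.0856
```

```bash
python3 look.py w3
python3 - <<'E'
import cv2,numpy as np
a=cv2.imread("pics/w1.png")[40:130,180:300];b=cv2.imread("pics/w2.png");c=cv2.imread("pics/w3.png")
R=lambda i,f=4:cv2.resize(i,None,fx=f,fy=f,interpolation=cv2.INTER_CUBIC)
cv2.imwrite("pics/z1.png",R(b[20:150,130:330]))
cv2.imwrite("pics/z2.png",np.hstack([R(a,3),R(b[190:280,400:512],3)]))
E
```

```text
2.75 [0.4697 0.0291 0.2313] [3.141 0.    0.397] [ 0.05  0.29 -0.29  1.98  0.11  0.89 -1.47] [-0.27  0.03 -0.18] 0.08560994846135879
```

View pics/w3.png

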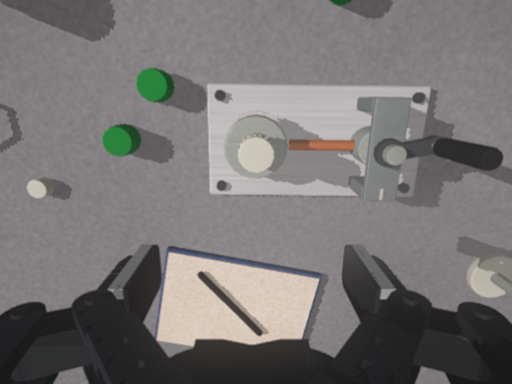

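View pics/z1.png

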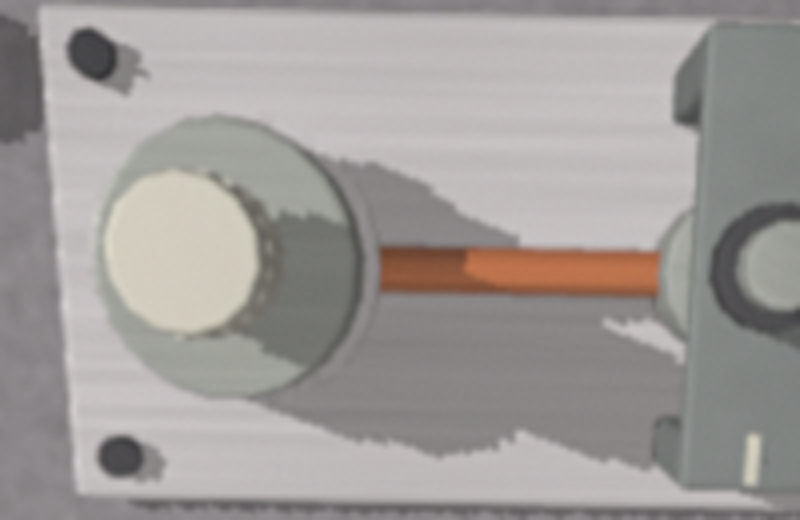

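View pics/z2.png

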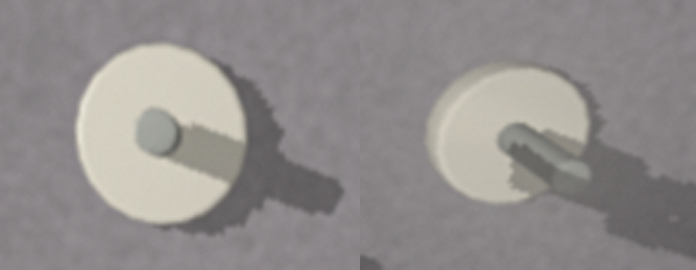

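Run:
```python
from h import *
C={k:np.load(k+".npy",allow_pickle=True).item() for k in["w1","w2","w3"]}
cap=[]
for k,(u,v) in {"w2":(176,83),"w3":(256,154)}.items():
    f=cv2.imread(f"pics/{k}.png"); lab=f.min(axis=2)
    m=(lab>180).astype(np.uint8); m[:v-30]=0;m[v+30:]=0;m[:,:u-30]=0;m[:,u+30:]=0
    n,L,st,ce=cv2.connectedComponentsWithStats(m); i=L[v,u]; print(f[v,u],st[i])
    ct=max(cv2.findContours((L==i).astype(np.uint8),cv2.RETR_EXTERNAL,cv2.CHAIN_APPROX_NONE)[0],key=cv2.contourArea)
    e=cv2.fitEllipse(ct);print(k,ce[i],e); cap.append(ray(C[k],*e[0]))
    print(onz(C[k],*e[0],.097))
print("cap",tri(cap))
print("peg",tri([ray(C["w1"],232.3,84),ray(C["w2"],470.7,248.3)]),onz(C["w1"],232.3,84,.048))
print("screw",tri([ray(C["w2"],326,86),ray(C["w3"],395.5,154)]))
for k in["w2","w3"]:
    f=cv2.imread(f"pics/{k}.png"); a=f[40:200,290:510];cv2.imwrite(f"pics/z_{k}.png",cv2.resize(a,None,fx=3.6,fy=3.6,interpolation=cv2.INTER_CUBIC))
```

```text
[189 204 208] [ 156   63   37   39 1127]
w2 [174.26708075  82.3797693 ] ((174.26686096191406, 82.37846374511719), (35.215694427490234, 38.85369110107422), 149.873046875)
[0.4938718  0.03636044 0.097     ]
[185 198 203] [238 138  35  34 903]
w3 [254.97563677 154.43521595] ((254.97201538085938, 154.433349609375), (32.56052017211914, 33.50545883178711), 106.27928161621094)
[0.49394806 0.03688323 0.097     ]
cap (array([0.49374592, 0.03674468, 0.0954364 ]), [np.float64(4.827533492248962e-05), np.float64(4.827533492253409e-05)])
peg (array([ 0.4525596 , -0.32842604,  0.04609829]), [np.float64(0.00047615698149323926), np.float64(0.00047615698149311626)]) [ 0.45206514 -0.32847178  0.048     ]
screw (array([ 0.54304182, -0.08496801,  0.08549713]), [np.float64(0.0003585076850175211), np.float64(0.0003585076850176279)])
```

View pics/z_w2.png

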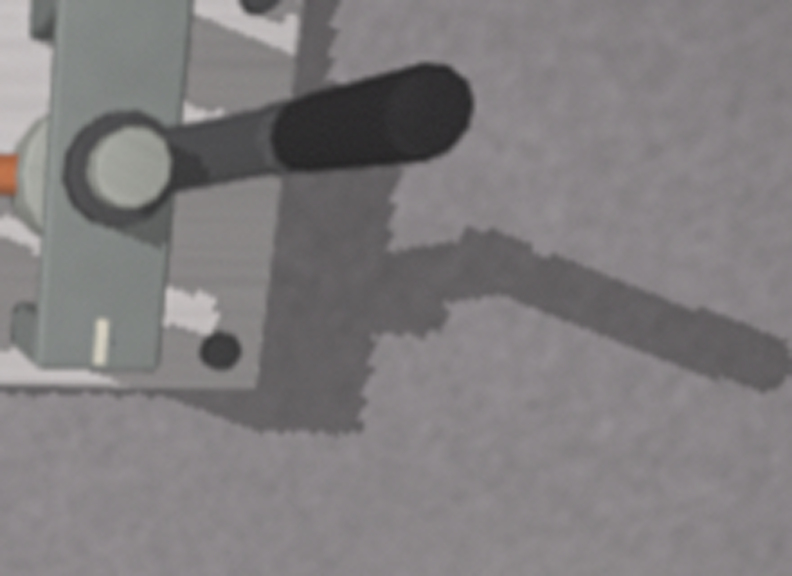

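View pics/z_w3.png

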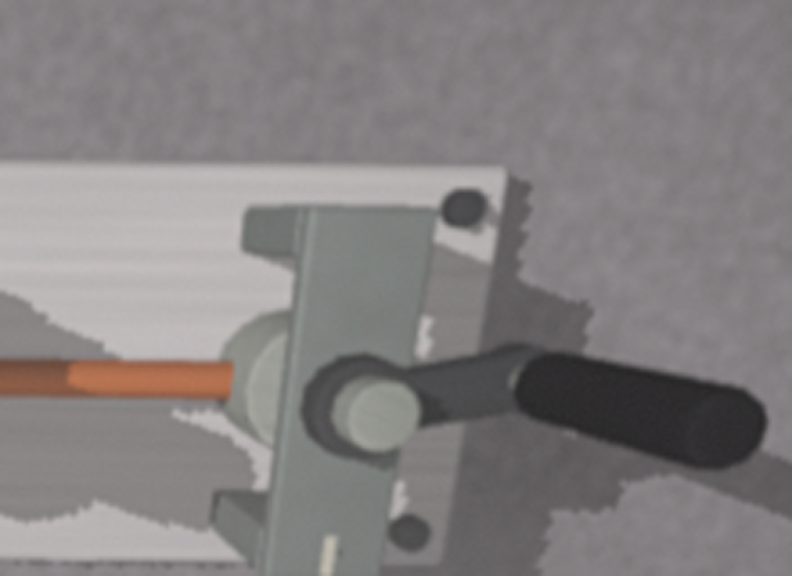

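Call:
servo_tool:
  plan:
    - [12,4,0,0,-1]
    - [24,8,-20,0,-1]
    - [24,8,-50,0,-1]
    - [24,8,-80,0,-1]
    - [24,8,-110,0,-1]
    - [24,8,-135,0,-1]
    - [24,8,-150,0,-1]
    - [24,8,-160,0,-1]
    - [24,8,-164,0,-1]
    - [24,8,-164,0,-1]

```text
clock: 3.63
position: [0.4936, 0.038, 0.067]
tool_rot: [-3.141, 0.001, 0.399]
force: [-0.2, 0.3, -0.1]
grip_width: 0.0855
```

Call:
servo_tool:
  plan:
    - [0,0,0,0,1]
    - [0,0,0,0,1]
    - [0,0,0,0,1]
    - [0,0,0,0,1]
    - [0,0,0,0,1]
    - [0,0,0,0,1]
    - [0,0,0,0,1]
    - [0,0,0,0,1]
    - [0,0,0,0,1]
    - [0,0,0,0,1]
  squeeze: 30

```text
clock: 4.47
position: [0.4948, 0.0366, 0.0682]
tool_rot: [3.14, -0.002, 0.397]
force: [2.8, -9.4, 10.6]
grip_width: 0.0322
```

```bash
python3 look.py w4
```

```text
4.4667 [0.4948 0.0366 0.0682] [ 3.14e+00 -2.00e-03  3.97e-01] [-0.03  0.58 -0.22  2.05  0.24  0.53 -1.6 ] [ 2.79 -9.36 10.59] 0.032188859838701615
```

View pics/w4.png

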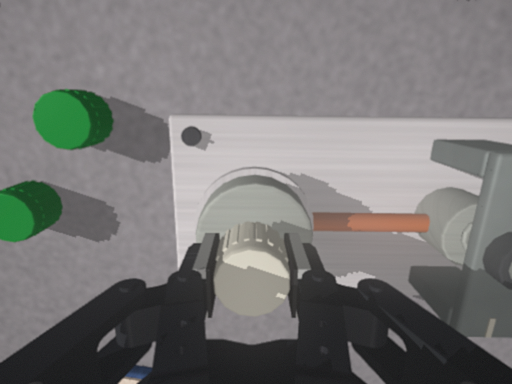

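Call:
servo_tool:
  plan:
    - [0,0,10,0,1]
    - [0,0,30,0,1]
    - [0,0,60,0,1]
    - [0,0,90,0,1]
    - [0,0,120,0,1]
    - [-3,-25,120,0,1]
    - [-7,-60,120,0,1]
    - [-11,-95,120,0,1]
    - [-15,-130,120,0,1]
    - [-18,-160,120,0,1]

```text
clock: 5.35
position: [0.475, -0.1243, 0.1877]
tool_rot: [3.141, -0.0, 0.398]
force: [0.7, 0.3, 0.2]
grip_width: 0.0321
```

```bash
python3 look.py w5
```

```text
5.35 [ 0.475  -0.1243  0.1877] [ 3.141 -0.     0.398] [ 0.33  0.38 -0.24  1.98  0.12  0.8  -1.16] [0.71 0.28 0.18] 0.03211222802883419
```

View pics/w5.png

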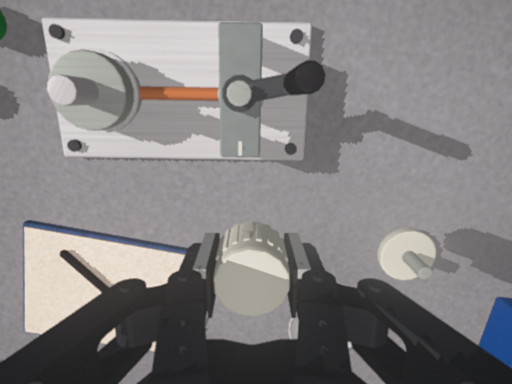

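Run:
```python
from h import *
C={k:np.load(k+".npy",allow_pickle=True).item() for k in["w1","w2","w3","w4","w5"]}
print("cap top rel TCP", onz(C["w5"],252,280,.2167)-[.475,-.1243,.1877], onz(C["w4"],252,281,.0972)-[.4948,.0366,.0682])
print("peg",tri([ray(C["w1"],232.3,84),ray(C["w2"],470.7,248.3),ray(C["w5"],425,269)]))
print("neck",onz(C["w5"],62,90,.091))
print("grip",tri([ray(C["w2"],409.4,70.8),ray(C["w3"],489.4,158.3),ray(C["w5"],306,77)]))
print("screw",tri([ray(C["w2"],326.1,86.4),ray(C["w3"],394.7,154.7),ray(C["w5"],238,93)]))
```

```text
cap top rel TCP [0.00098694 0.00113971 0.029     ] [0.00049097 0.00098099 0.029     ]
peg (array([ 0.45344581, -0.32865765,  0.04394876]), [np.float64(0.001404788419157497), np.float64(0.0014826209049325408), np.float64(0.002226500477660849)])
neck [0.49407567 0.03478139 0.091     ]
grip (array([ 0.56529984, -0.11865147,  0.14864669]), [np.float64(0.0011386659568316292), np.float64(0.0006973595737074235), np.float64(0.0008100647398227668)])
screw (array([ 0.54235468, -0.08436006,  0.08677005]), [np.float64(0.000465632414213528), np.float64(0.0002520679606992195), np.float64(0.0002724059827219857)])
```

Call:
servo_tool:
  plan:
    - [-4,-36,0,0,1]
    - [-8,-72,0,0,1]
    - [-12,-108,0,0,1]
    - [-16,-144,0,0,1]
    - [-20,-180,-10,0,1]
    - [-23,-204,-30,0,1]
    - [-23,-204,-60,0,1]
    - [-23,-204,-85,0,1]
    - [-23,-204,-108,0,1]
    - [-23,-204,-108,0,1]

```text
clock: 6.23
position: [0.4509, -0.3248, 0.0758]
tool_rot: [-3.137, 0.003, 0.399]
force: [-1.1, 1.4, -0.6]
grip_width: 0.0322
```

```bash
python3 look.py w6
python3 - <<'E'
from h import *
c=bot.calibration("scene");f=bot.grab_frame("scene"); cv2.imwrite("pics/s6.png",cv2.resize(f[140:260,50:210],None,fx=4,fy=4,interpolation=cv2.INTER_CUBIC))
E
```

```text
6.2333 [ 0.4509 -0.3248  0.0758] [-3.137e+00  3.000e-03  3.990e-01] [ 0.63  0.63 -0.16  1.89  0.16  0.63 -0.8 ] [-1.06  1.37 -0.6 ] 0.03218471615990074
```

View pics/w6.png

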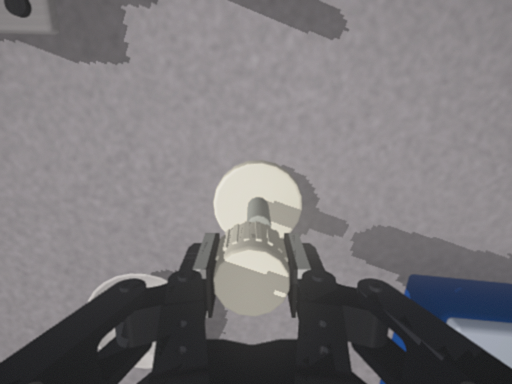

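View pics/s6.png

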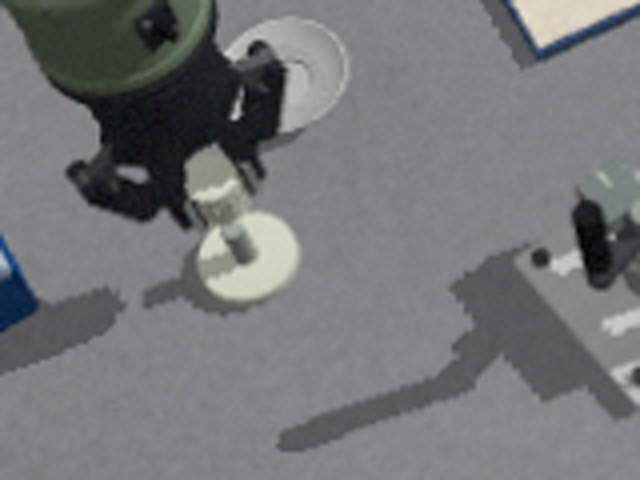

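Run:
```python
from h import *
c=np.load("w6.npy",allow_pickle=True).item(); print(onz(c,258,202,.012), bot.observe()["position"])
```

```text
[ 0.45582748 -0.32642119  0.012     ] [ 0.45263274 -0.32575328  0.07959223]
```

Call:
servo_tool:
  plan:
    - [0,0,-5,0,1]
    - [0,0,-12,0,1]
    - [0,0,-20,0,1]
    - [0,0,-28,0,1]
    - [0,0,-35,0,1]
    - [0,0,-41,0,1]
    - [0,0,-46,0,1]
    - [0,0,-50,0,1]
    - [0,0,-50,0,1]
    - [0,0,-50,0,1]

```text
clock: 7.17
position: [0.4527, -0.3259, 0.0292]
tool_rot: [-3.141, 0.0, 0.399]
force: [-0.1, 0.6, -0.7]
grip_width: 0.0321
```

```bash
python3 look.py w7
python3 - <<'E'
from h import *
c=bot.calibration("scene");f=bot.grab_frame("scene"); cv2.imwrite("pics/s7.png",cv2.resize(f[140:260,50:210],None,fx=4,fy=4,interpolation=cv2.INTER_CUBIC))
E
```

```text
7.1667 [ 0.4527 -0.3259  0.0292] [-3.141  0.     0.399] [ 0.62  0.71 -0.14  1.91  0.18  0.54 -0.82] [-0.13  0.61 -0.71] 0.03208538157648098
```

View pics/w7.png

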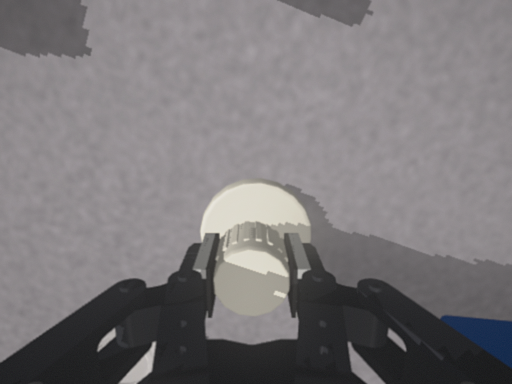

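View pics/s7.png

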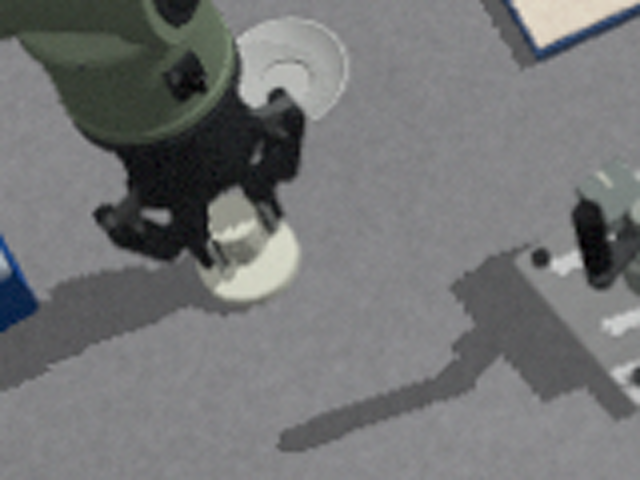

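Call:
servo_tool:
  plan:
    - [0,-1,-1,0,1]
    - [0,-1,-2,0,1]
    - [0,-1,-3,0,1]
    - [0,-1,-4,0,1]
    - [0,-1,-4,0,1]
    - [0,-1,-4,0,1]
    - [0,-1,-4,0,0.6]
    - [0,-1,-4,0,0.4]
    - [0,-1,-4,0,0.2]
    - [0,-1,-4,0,0]

```text
clock: 8.1
position: [0.4527, -0.3269, 0.0252]
tool_rot: [-3.141, -0.0, 0.399]
force: [-0.2, 0.3, -0.4]
grip_width: 0.0423
```

Call:
servo_tool:
  plan:
    - [0,0,0,0,-1]
    - [0,0,0,0,-1]
    - [0,0,0,0,-1]
    - [0,0,0,0,-1]
    - [0,0,10,0,-1]
    - [0,0,35,0,-1]
    - [0,0,70,0,-1]
    - [0,0,105,0,-1]
    - [0,0,140,0,-1]
    - [0,0,170,0,-1]

```text
clock: 8.93
position: [0.4526, -0.3269, 0.1985]
tool_rot: [3.14, -0.001, 0.399]
force: [-0.2, -0.8, -0.4]
grip_width: 0.0853
```

```bash
python3 look.py w8
python3 - <<'E'
from h import *
c=bot.calibration("scene");f=bot.grab_frame("scene"); cv2.imwrite("pics/s8.png",cv2.resize(f[140:260,50:210],None,fx=4,fy=4,interpolation=cv2.INTER_CUBIC))
E
```

```text
8.9333 [ 0.4526 -0.3269  0.1985] [ 3.14e+00 -1.00e-03  3.99e-01] [ 0.66  0.46 -0.19  1.81  0.11  0.89 -0.75] [-0.23 -0.78 -0.36] 0.08526964984014399
```

View pics/w8.png

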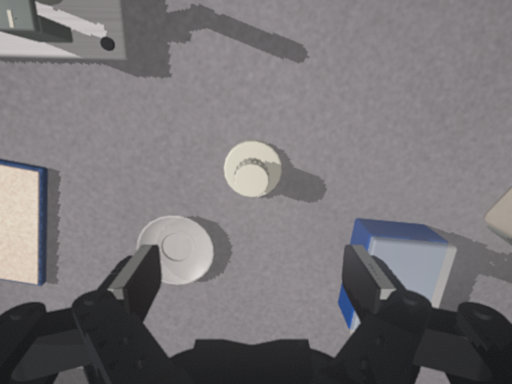

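View pics/s8.png

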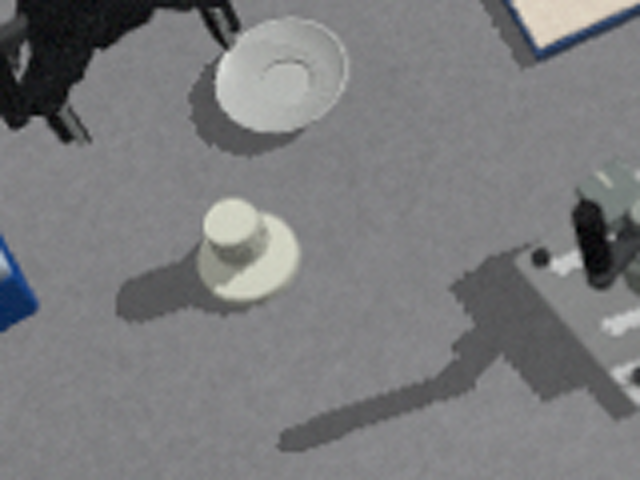

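Run:
```python
from h import *
c=np.load("w8.npy",allow_pickle=True).item(); S=np.load("scene0.npy",allow_pickle=True).item()
print(tri([ray(c,252,179.5),ray(S,50+233/4,140+223/4)]),onz(c,252,179.5,.054))
print(bot.observe()["position"])
```

```text
(array([ 0.44973248, -0.32744412,  0.04434557]), [np.float64(0.00047041453781645896), np.float64(0.00047041453781641955)]) [ 0.45210499 -0.32690969  0.054     ]
[ 0.45436534 -0.32807627  0.20084769]
```

Run:
```python
from h import *
S=np.load("scene0.npy",allow_pickle=True).item()
c=np.load("w8.npy",allow_pickle=True).item()
for z in (.044,.054,.064):
  u,v=proj(S,(.452,-.327,z)); print(z,(u-50)*4,(v-140)*4, proj(c,(.452,-.327,z)))
f=cv2.imread("pics/w8.png")[120:220,200:310];cv2.imwrite("pics/z8.png",cv2.resize(f,None,fx=6,fy=6,interpolation=cv2.INTER_CUBIC))
```

```text
0.044 233.7395478208341 226.4479756384734 (np.float64(252.01785432591976), np.float64(177.077341650765))
0.054 229.49825456635983 218.82999516561154 (np.float64(252.04415668704306), np.float64(179.63332580340153))
0.064 225.19770877262988 211.10118860241096 (np.float64(252.072219139415), np.float64(182.36018988290255))
```

View pics/z8.png

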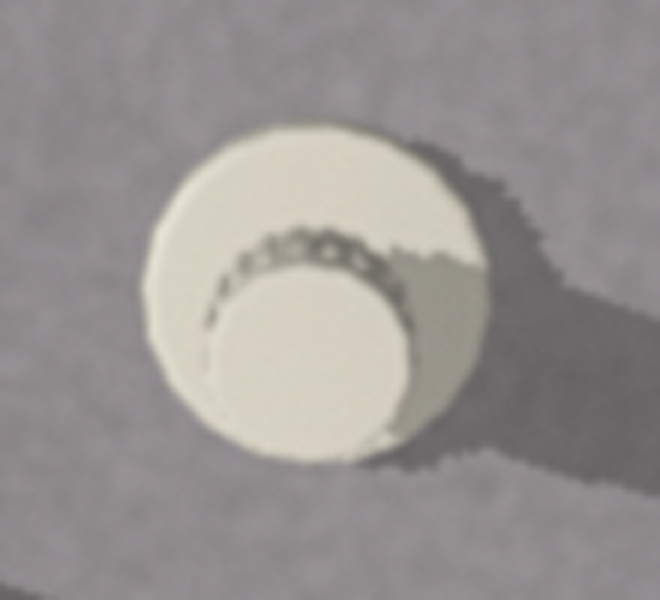

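Call:
servo_tool:
  plan:
    - [18,35,0,0,-1]
    - [36,70,0,0,-1]
    - [55,105,0,0,-1]
    - [73,140,0,0,-1]
    - [91,175,0,0,-1]
    - [105,200,0,0,-1]
    - [111,209,0,0,-1]
    - [111,209,0,0,-1]
    - [111,209,0,0,-1]
    - [111,209,0,0,-1]

```text
clock: 9.87
position: [0.563, -0.1194, 0.1953]
tool_rot: [3.141, 0.001, 0.397]
force: [-0.1, -0.7, 1.1]
grip_width: 0.0857
```

```bash
python3 look.py w9
```

```text
9.8667 [ 0.563  -0.1194  0.1953] [3.141e+00 1.000e-03 3.970e-01] [ 0.27  0.49 -0.23  1.76  0.14  0.9  -1.19] [-0.13 -0.72  1.08] 0.0856745181010711
```

View pics/w9.png

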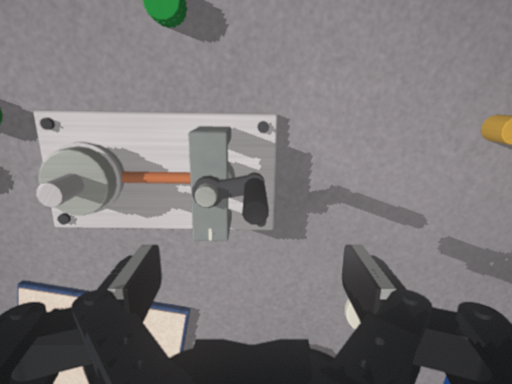

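Run:
```python
from h import *
C={k:np.load(k+".npy",allow_pickle=True).item() for k in["w2","w3","w5","w9"]}
print("grip",tri([ray(C["w2"],409.4,70.8),ray(C["w3"],489.4,158.3),ray(C["w5"],306,77),ray(C["w9"],256.5,213)]),onz(C["w9"],256.5,213,.15))
print("screw",tri([ray(C["w2"],326.1,86.4),ray(C["w3"],394.7,154.7),ray(C["w5"],238,93),ray(C["w9"],206,196)]))
print(bot.observe()["position"])
```

```text
grip (array([ 0.56558287, -0.11974238,  0.14707638]), [np.float64(0.0007795069174902276), np.float64(0.0005491798117645487), np.float64(0.0015915413657008248), np.float64(0.001193137190966927)]) [ 0.56655439 -0.12047158  0.15      ]
screw (array([ 0.54231891, -0.08463201,  0.08638929]), [np.float64(0.0002653055863977059), np.float64(0.00033676711668146014), np.float64(0.0005539737326159971), np.float64(0.0005711034903297649)])
[ 0.56295199 -0.11951552  0.19532508]
```

Call:
servo_tool:
  plan:
    - [3,0,-20,0,-1]
    - [3,0,-45,0,-1]
    - [3,0,-70,0,-1]
    - [3,0,-85,0,-1]
    - [3,0,-92,0,-1]
    - [3,0,-92,0,-1]
    - [3,0,-92,0,-1]
    - [3,0,-92,0,0]
    - [3,0,-92,0,0.5]
    - [3,0,-92,0,1]
  squeeze: 50

```text
clock: 10.75
position: [0.5671, -0.1181, 0.1042]
tool_rot: [3.141, -0.001, 0.399]
force: [0.2, -0.8, -1.0]
grip_width: 0.0517
```

Call:
servo_tool:
  plan:
    - [0,0,0,0,1]
    - [0,0,0,0,1]
    - [0,0,0,0,1]
    - [0,0,0,0,1]
    - [0,0,0,0,1]
    - [0,0,0,0,1]
    - [0,0,0,0,1]
    - [0,0,0,0,1]
    - [0,0,0,0,1]
    - [0,0,0,0,1]

```text
clock: 11.58
position: [0.5676, -0.1191, 0.1039]
tool_rot: [3.14, -0.002, 0.398]
force: [4.0, -6.2, 2.5]
grip_width: 0.0166
```

```bash
python3 look.py w10
```

```text
11.5833 [ 0.5676 -0.1191  0.1039] [ 3.14e+00 -2.00e-03  3.98e-01] [ 0.25  0.62 -0.2   1.82  0.18  0.72 -1.23] [ 3.99 -6.23  2.53] 0.01660251491763243
```

View pics/w10.png

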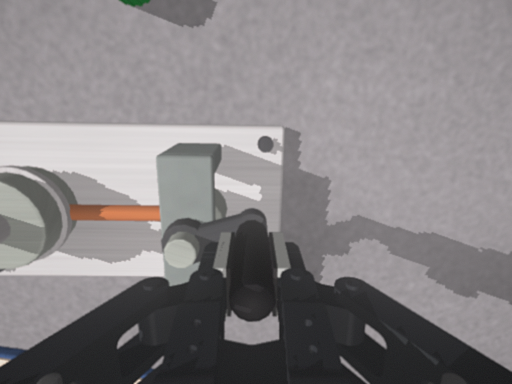

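Call:
servo_tool:
  plan:
    - [5,4,0,0,1]
    - [10,9,0,0,1]
    - [13,14,0,0,1]
    - [16,20,0,0,1]
    - [18,27,0,0,1]
    - [18.5,33,0,0,1]
    - [18,40,0,0,1]
    - [17,46,0,0,1]
    - [14.5,52.5,0,0,1]
    - [11,58,0,0,1]

```text
clock: 12.47
position: [0.576, -0.0616, 0.1037]
tool_rot: [3.141, 0.004, 0.397]
force: [-12.6, -11.0, 15.7]
grip_width: 0.0168
```

```bash
python3 look.py w11
```

```text
12.4667 [ 0.576  -0.0616  0.1037] [3.141 0.004 0.397] [ 0.15  0.62 -0.2   1.82  0.18  0.73 -1.33] [-12.57 -11.03  15.71] 0.01679472933665791
```

View pics/w11.png

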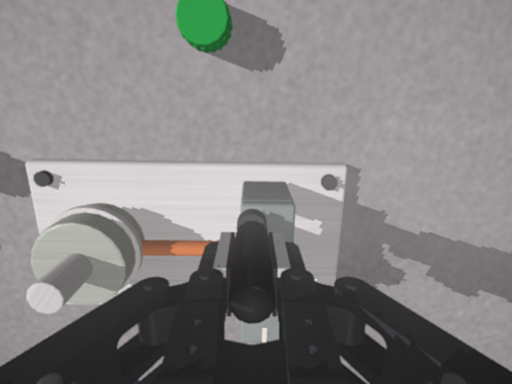

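Call:
servo_tool:
  plan:
    - [-5,4.5,0,0,1]
    - [-11,8.5,0,0,1]
    - [-16.5,12,0,0,1]
    - [-22.5,15,0,0,1]
    - [-29,16.5,0,0,1]
    - [-35.5,17.5,0,0,1]
    - [-42,17,0,0,1]
    - [-48.5,16,0,0,1]
    - [-54.5,13.5,0,0,1]
    - [-60.5,10.5,0,0,1]

```text
clock: 13.35
position: [0.5182, -0.0509, 0.1039]
tool_rot: [3.139, -0.002, 0.398]
force: [10.6, -12.2, -2.8]
grip_width: 0.0169
```

```bash
python3 look.py w12
```

```text
13.35 [ 0.5182 -0.0509  0.1039] [ 3.139e+00 -2.000e-03  3.980e-01] [ 0.14  0.54 -0.21  1.97  0.18  0.64 -1.36] [ 10.56 -12.2   -2.83] 0.01687553048067246
```

View pics/w12.png

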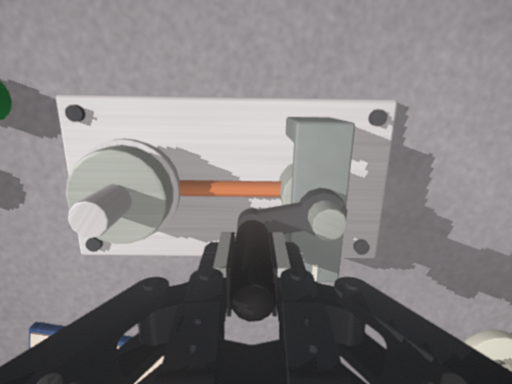

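Call:
servo_tool:
  plan:
    - [-4.5,-4.5,0,0,1]
    - [-8.5,-10,0,0,1]
    - [-12,-15.5,0,0,1]
    - [-14.5,-21,0,0,1]
    - [-16,-27.5,0,0,1]
    - [-16.5,-34,0,0,1]
    - [-16,-40,0,0,1]
    - [-14.5,-46,0,0,1]
    - [-12,-52,0,0,1]
    - [-9,-58,0,0,1]

```text
clock: 14.23
position: [0.5063, -0.1089, 0.1037]
tool_rot: [-3.141, 0.004, 0.398]
force: [-11.1, -4.6, 18.2]
grip_width: 0.0168
```

```bash
python3 look.py w13
```

```text
14.2333 [ 0.5063 -0.1089  0.1037] [-3.141  0.004  0.398] [ 0.25  0.54 -0.21  1.98  0.18  0.64 -1.25] [-11.12  -4.56  18.22] 0.01675938569142538
```

View pics/w13.png

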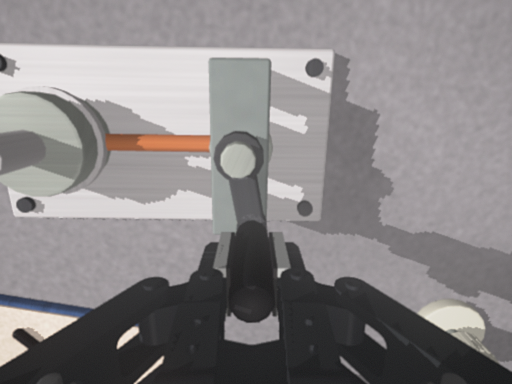

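Call:
servo_tool:
  plan:
    - [1,-1.5,0,0,1]
    - [2,-3,0,0,1]
    - [3.5,-4.5,0,0,1]
    - [5,-6,0,0,1]
    - [7,-7.5,0,0,1]
    - [7,-7.5,0,0,1]
    - [7,-7.5,0,0,1]
    - [7,-7.5,0,0,1]
    - [7,-7.5,0,0,1]
    - [7,-7.5,0,0,1]

```text
clock: 15.12
position: [0.5139, -0.1175, 0.1037]
tool_rot: [3.14, 0.003, 0.397]
force: [-9.0, -12.9, 16.2]
grip_width: 0.0167
```

```bash
python3 look.py w14
python3 - <<'E'
from h import *
n="scene";f=bot.grab_frame(n); cv2.imwrite("pics/s14.png",f[100:300,50:350])
f0=cv2.imread("pics/scene0.png")
cv2.imwrite("pics/s14z.png",np.hstack([cv2.resize(x[165:225,170:250],None,fx=5,fy=5,interpolation=cv2.INTER_CUBIC) for x in(f0,f)]))
E
```

```text
15.1167 [ 0.5139 -0.1175  0.1037] [3.14e+00 3.00e-03 3.97e-01] [ 0.26  0.55 -0.21  1.95  0.18  0.65 -1.23] [ -9.   -12.92  16.2 ] 0.016715113467560102
```

View pics/w14.png

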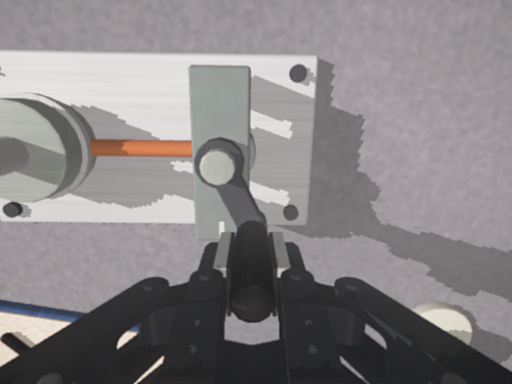

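View pics/s14z.png

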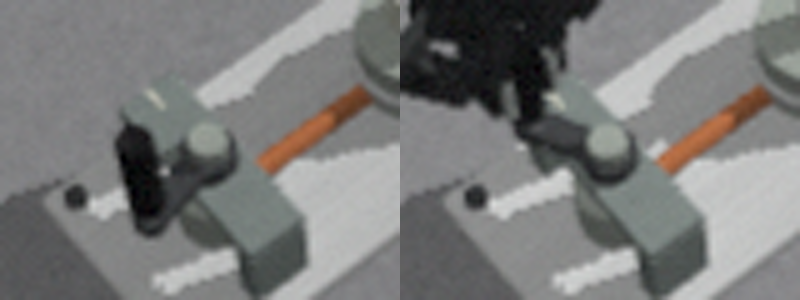

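Run:
```python
from h import *
A=np.array([.5423,-.0846,0.]);up=np.array([0,0,1.])
P={"w2":(326.1,86.4),"w3":(394.7,154.7),"w5":(238,93),"w9":(206,196),"w10":(181,249),"w12":(326,219),"w13":(238,160),"w14":(218,167)}
for k,p in P.items():
    c=np.load(k+".npy",allow_pickle=True).item(); q,e=tri([ray(c,*p),(A,up)]); print(k,q.round(4),np.round(e,4), onz(c,*p,.09).round(4))
fs=[]
for k in("w10","w12","w13","w14"):
    u,v=map(int,P[k]); f=cv2.imread(f"pics/{k}.png")[v-25:v+25,u-25:u+25]; fs.append(cv2.resize(f,None,fx=6,fy=6,interpolation=cv2.INTER_CUBIC))
cv2.imwrite("pics/heads.png",np.vstack([np.hstack(fs[:2]),np.hstack(fs[2:])]))
```

```text
w2 [ 0.5422 -0.0846  0.0876] [0.0001 0.0001] [ 0.5419 -0.0842  0.09  ]
w3 [ 0.5424 -0.0846  0.0858] [0.0001 0.0001] [ 0.5424 -0.0825  0.09  ]
w5 [ 0.5423 -0.0846  0.0984] [0. 0.] [ 0.5423 -0.0842  0.09  ]
w9 [ 0.5423 -0.0849  0.0868] [0.0003 0.0003] [ 0.5434 -0.0852  0.09  ]
w10 [ 0.5423 -0.0845  0.0835] [0.0001 0.0001] [ 0.546  -0.0846  0.09  ]
w12 [ 0.5425 -0.0847  0.0849] [0.0003 0.0003] [ 0.5441 -0.0829  0.09  ]
w13 [ 0.5423 -0.0848  0.0834] [0.0002 0.0002] [ 0.5437 -0.0847  0.09  ]
w14 [ 0.5423 -0.0849  0.0833] [0.0003 0.0003] [ 0.5439 -0.0853  0.09  ]
```

View pics/heads.png

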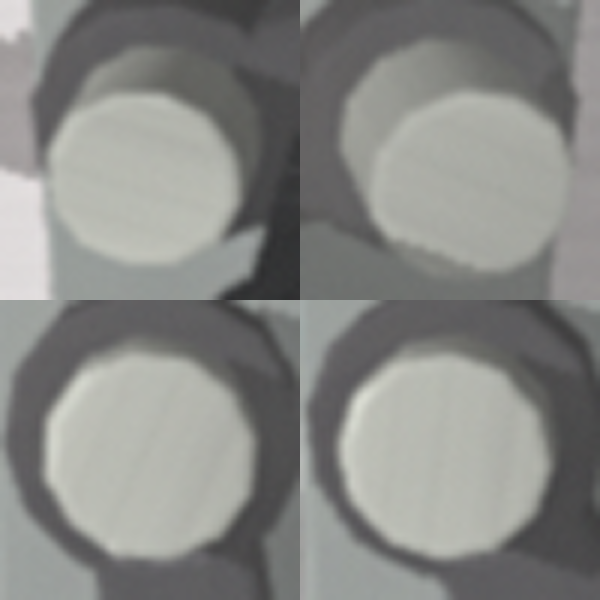

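Run:
```python
from h import *
S=np.load("scene0.npy",allow_pickle=True).item()
for z in (.08,.088,.0903,.096): u,v=proj(S,(.5423,-.0846,z)); print(z,round(u,2),round(v,2))
f=bot.grab_frame("scene"); cv2.imwrite("pics/scene14.png",f); f0=cv2.imread("pics/scene0.png")
for g in (f0,f):
    h=cv2.cvtColor(g,cv2.COLOR_BGR2GRAY)[180:210,198:228]; m=(h>125).astype(np.uint8)
    n,L,st,ce=cv2.connectedComponentsWithStats(m); print([(s[4],c.round(2)+[198,180]) for s,c in zip(st[1:],ce[1:]) if s[4]>10])
cv2.imwrite("pics/s14h.png",np.hstack([cv2.resize(x[180:210,198:228],None,fx=13,fy=13,interpolation=cv2.INTER_NEAREST) for x in(f0,f)]))
```

```text
0.08 211.73 193.77
0.088 211.46 192.17
0.0903 211.39 191.7
0.096 211.2 190.55
[(np.int32(323), array([215.13, 186.66])), (np.int32(43), array([224.44, 204.37]))]
[(np.int32(528), array([216.99, 192.1 ])), (np.int32(73), array([200.96, 204.11]))]
```

View pics/s14h.png

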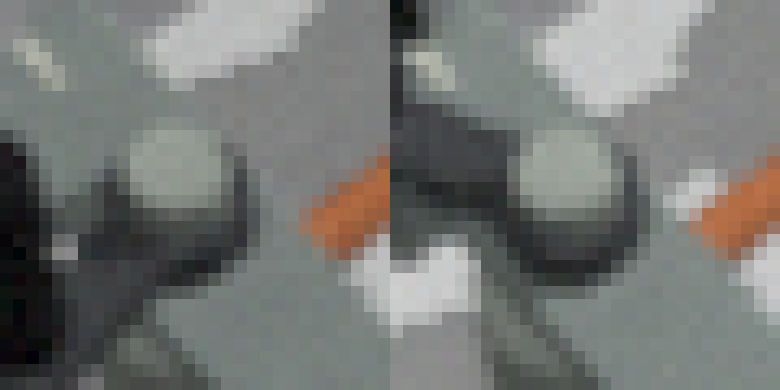

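Run:
```python
import numpy as np
from scipy.optimize import least_squares
P=np.array([[.5676,-.1191],[.576,-.0616],[.5182,-.0509],[.5063,-.1089],[.5139,-.1175]])*1e3
F=np.array([[4,-6.2],[-12.6,-11],[10.6,-12.2],[-11.1,-4.6],[-9,-12.9]])
def res(x,full=False):
    d=P-x[:2]; r=np.linalg.norm(d,axis=1); f=(F*d/r[:,None]).sum(1); return r-42+f*x[2]
s=least_squares(res,[543,-87,.1]); print(s.x,s.fun); 
d=P-s.x[:2];r=np.linalg.norm(d,axis=1);print(r,np.degrees(np.arctan2(d[:,1],d[:,0])),(F*d/r[:,None]).sum(1))
C=s.x[:2]
x0=P[-1]; th=np.radians(225-9*np.arange(0,46)); 
for i,t in enumerate(th): print(i,round(np.degrees(t)),(C+42*np.array([np.cos(t),np.sin(t)])).round(1),end="; ")
```

```text
[ 5.41415136e+02 -8.66657599e+01  4.13105276e-02] [-0.01206087  0.02492573 -0.02159173  0.05148692 -0.02890565]
[41.68485373 42.71305576 42.63956055 41.56241347 41.32593708] [ -51.0853116    35.93313433  122.98713034 -147.65878266 -131.74433643] [  7.33675945 -16.65749808 -16.00444996  11.83895433  15.61726043]
0 225 [ 511.7 -116.4]; 1 216 [ 507.4 -111.4]; 2 207 [ 504.  -105.7]; 3 198 [501.5 -99.6]; 4 189 [499.9 -93.2]; 5 180 [499.4 -86.7]; 6 171 [499.9 -80.1]; 7 162 [501.5 -73.7]; 8 153 [504.  -67.6]; 9 144 [507.4 -62. ]; 10 135 [511.7 -57. ]; 11 126 [516.7 -52.7]; 12 117 [522.3 -49.2]; 13 108 [528.4 -46.7]; 14 99 [534.8 -45.2]; 15 90 [541.4 -44.7]; 16 81 [548.  -45.2]; 17 72 [554.4 -46.7]; 18 63 [560.5 -49.2]; 19 54 [566.1 -52.7]; 20 45 [571.1 -57. ]; 21 36 [575.4 -62. ]; 22 27 [578.8 -67.6]; 23 18 [581.4 -73.7]; 24 9 [582.9 -80.1]; 25 0 [583.4 -86.7]; 26 -9 [582.9 -93.2]; 27 -18 [581.4 -99.6]; 28 -27 [ 578.8 -105.7]; 29 -36 [ 575.4 -111.4]; 30 -45 [ 571.1 -116.4]; 31 -54 [ 566.1 -120.6]; 32 -63 [ 560.5 -124.1]; 33 -72 [ 554.4 -126.6]; 34 -81 [ 548.  -128.1]; 35 -90 [ 541.4 -128.7]; 36 -99 [ 534.8 -128.1]; 37 -108 [ 528.4 -126.6]; 38 -117 [ 522.3 -124.1]; 39 -126 [ 516.7 -120.6]; 40 -135 [ 511.7 -116.4]; 41 -144 [ 507.4 -111.4]; 42 -153 [ 504.  -105.7]; 43 -162 [501.5 -99.6]; 44 -171 [499.9 -93.2]; 45 -180 [499.4 -86.7];
```

Call:
servo_tool:
  plan:
    - [-6.5,6,0,0,1]
    - [-10,12,0,0,1]
    - [-12.5,18,0,0,1]
    - [-14,24.5,0,0,1]
    - [-14.5,31,0,0,1]
    - [-14,37.5,0,0,1]
    - [-12.5,44,0,0,1]
    - [-10,50,0,0,1]
    - [-6.5,55.5,0,0,1]
    - [-2,60.5,0,0,1]

```text
clock: 16.1
position: [0.5137, -0.0547, 0.1038]
tool_rot: [3.141, -0.001, 0.398]
force: [2.0, -5.4, 4.7]
grip_width: 0.0168
```

Call:
servo_tool:
  plan:
    - [3,2,0,0,1]
    - [8.5,5.5,0,0,1]
    - [14.5,8,0,0,1]
    - [21,9.5,0,0,1]
    - [27.5,10,0,0,1]
    - [34,9.5,0,0,1]
    - [40.5,8,0,0,1]
    - [46.5,5.5,0,0,1]
    - [52.5,2,0,0,1]
    - [57.5,-2.5,0,0,1]

```text
clock: 16.93
position: [0.5713, -0.0566, 0.1038]
tool_rot: [-3.141, -0.001, 0.399]
force: [-1.1, 1.8, 7.9]
grip_width: 0.0166
```

Call:
servo_tool:
  plan:
    - [4,-5.5,0,0,1]
    - [7.5,-11,0,0,1]
    - [10,-17,0,0,1]
    - [11.5,-23.5,0,0,1]
    - [12,-30,0,0,1]
    - [11.5,-36.5,0,0,1]
    - [10,-43,0,0,1]
    - [7.5,-49,0,0,1]
    - [4,-55,0,0,1]
    - [0,-60,0,0,1]

```text
clock: 17.77
position: [0.5707, -0.1168, 0.1038]
tool_rot: [-3.141, -0.001, 0.399]
force: [-4.0, 5.7, 10.7]
grip_width: 0.0166
```

```bash
python3 look.py w17
```

```text
17.7667 [ 0.5707 -0.1168  0.1038] [-3.141e+00 -1.000e-03  3.990e-01] [ 0.25  0.62 -0.21  1.81  0.18  0.73 -1.23] [-3.98  5.74 10.68] 0.0165578388346139
```

View pics/w17.png

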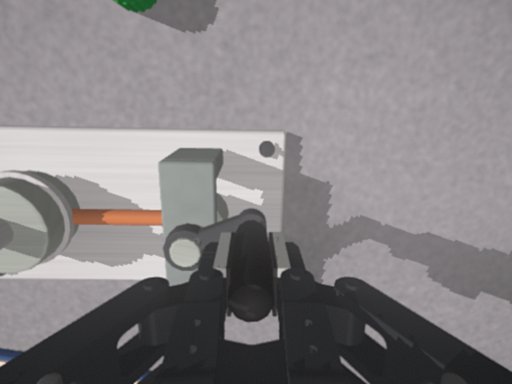

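Call:
servo_tool:
  plan:
    - [-4.5,-4,0,0,1]
    - [-10,-7.5,0,0,1]
    - [-16.5,-10,0,0,1]
    - [-22.5,-11.5,0,0,1]
    - [-29.5,-12,0,0,1]
    - [-36,-11.5,0,0,1]
    - [-42.5,-10,0,0,1]
    - [-48.5,-7.5,0,0,1]
    - [-54,-4,0,0,1]
    - [-59,0.5,0,0,1]

```text
clock: 18.65
position: [0.5121, -0.1164, 0.1038]
tool_rot: [3.141, -0.002, 0.399]
force: [3.4, 1.0, 5.8]
grip_width: 0.0171
```

Call:
servo_tool:
  plan:
    - [-2,2.5,0,0,1]
    - [-4.5,5,0,0,1]
    - [-6.5,8,0,0,1]
    - [-8,11,0,0,1]
    - [-9.5,14,0,0,1]
    - [-9.5,14,0,0,1]
    - [-9.5,14,0,0,1]
    - [-9.5,14,0,0,1]
    - [-9.5,14,0,0,1]
    - [-9.5,14,0,0,1]

```text
clock: 19.48
position: [0.5026, -0.1022, 0.1038]
tool_rot: [3.141, -0.001, 0.399]
force: [0.7, 2.4, 9.1]
grip_width: 0.0166
```

```bash
python3 look.py w19
python3 - <<'E'
from h import *
f=bot.grab_frame("scene"); cv2.imwrite("pics/scene19.png",f);f0=cv2.imread("pics/scene0.png"); f1=cv2.imread("pics/scene14.png")
cv2.imwrite("pics/s19h.png",np.hstack([cv2.resize(x[180:210,198:228],None,fx=8.5,fy=8.5,interpolation=cv2.INTER_CUBIC) for x in(f0,f1,f)]))
E
```

```text
19.4833 [ 0.5026 -0.1022  0.1038] [ 3.141e+00 -1.000e-03  3.990e-01] [ 0.24  0.54 -0.21  1.99  0.18  0.63 -1.26] [0.69 2.39 9.13] 0.016647945158380712
```

View pics/w19.png

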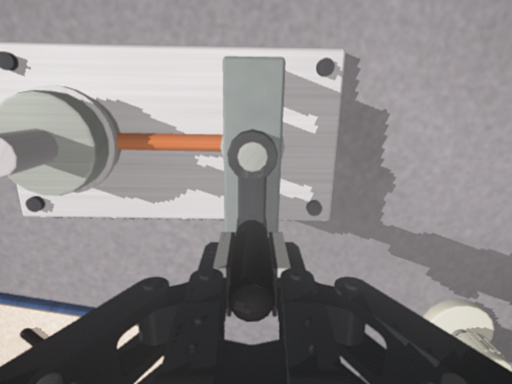

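View pics/s19h.png

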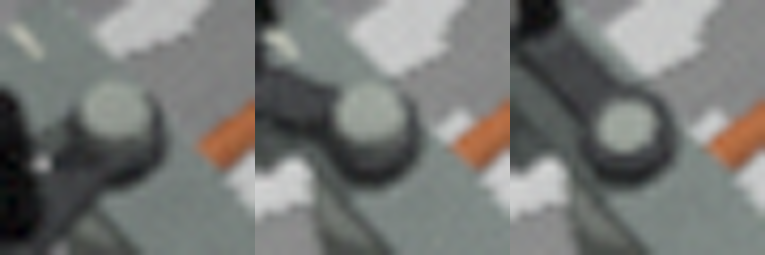

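View pics/scene19.png

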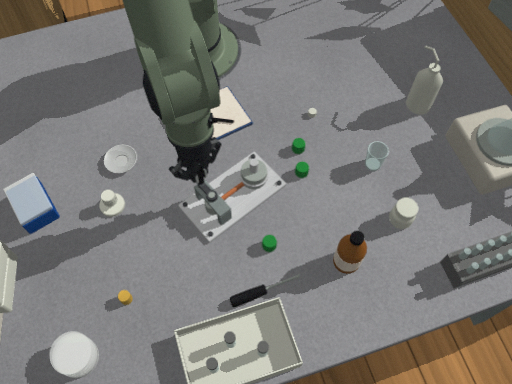

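Run:
```python
from h import *
s=bot.observe(); print(s["clock"],np.abs(s["qd"]).max(),s["force"],s["grip_width"],s["position"])
print(bot.job_done())
```

```text
19.5833 0.002046380123838338 [1.45423753 1.56047632 8.77956049] 0.01680688166557889 [ 0.50261929 -0.10222445  0.1037728 ]
the job is handed in; nothing more can be done
None
```

I put the vent cap over the holder's peg. I then turned the crank backward past the index line until the screw dropped, then forward one full turn back to the line. I handed in at about 19.6 s with the gripper closed on the grip at 50 N; no verdict was reported.

**Last checks:**
- **Crank and screw:** The crank's arm is on the index line, and the screw's head is about flush with the hub top (80 mm), which matches -16 mm. The screw height was judged from the pictures.
- **Hold:** The arm is at rest, with joint speeds below 0.003 rad/s. The finger opening reads 16.8 mm on the 18 mm grip, and the wrist force is about 9 N.
- **Cap and bench:** The cap looks upright on its holder in the last pictures, about 1–2 mm from the measured peg axis. The other things look unmoved in the scene view, though I did not measure them.

**Disagreements:**
- **Axis position:** The crank axis from the cameras was about 2 mm off the one fitted from the forces while turning. I used the fitted one for the forward turn, which lowered the side force from about 16 N to 2–7 N.
- **Cap height:** After placing, two views put the cap's top at 44 mm instead of 54 mm. That is about one pixel in the scene camera, and the same cameras also read the bare peg low, so I took the cap as seated.
- **The drop:** I inferred it from the head being lower in the scene view after the backward turn, because the wrist views alone did not settle it.

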